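# Knock the spring dowel home in a pump housing

## Task

Pick up the stubby orange soft-faced mallet and knock the tall black dowel pin in the yellow pump housing fully home with a brisk blow or two of the held mallet. Do not press in the brass plunger on the same face, and keep the gripper itself off the pump. Then stand the mallet back on the bench on its striking face, as it stood at first, and let go.

Things in the scene. Friction and masses are not known exactly. Their poses are not given: they have to be found in the camera images.
- mallet: Mallet, 0.45 kg, standing on its lower striking face. Head: upright cylinder, 56 mm across, 80 mm high, orange with a black lower face. Handle: level black bar 28 mm wide, 30 mm high, its centre line 45 mm above the lower face, along the mallet's -x from 28 to 145 mm off the head's axis, at first pointing roughly at the robot. Origin: centre of the lower face, z up. It stands by itself.
- pump: Yellow pump housing bolted to the bench, turned any way: round flange 140 mm across, flat bright top face 90 mm above the bench. Origin: centre of its underside, z up. The black dowel stands 45 mm from the centre on its +x side; the brass plunger (20 mm across, 12 mm proud, weak spring, leave alone) 45 mm out on its -x side. Nothing else stands up from the face.
- dowel_top (a point): Centre of the top of the black dowel pin, 16 mm across. At first it stands 22 to 26 mm proud of the pump's face (112 to 116 mm above the bench); fully home 6 mm proud (96 mm above the bench).
- dowel (a joint): How far the dowel is driven down, in m: 0 to 0.004 at first, 0.020 fully home on its stop. About 8 to 9 N moves it and it stays where it is left. A blow should send it down at 50 mm/s or more; a creeping push is not a blow.
- plunger (a joint): How far the brass plunger is pressed in, in m: 0 untouched, 0.008 fully in.
There are look-alikes about, which are no part of the job. There is more than one size of the mallet; the job needs the smallest.

How it is judged:
By the outcome, as a careful person would: the job done as asked, in the order asked, and still so for the second after the job is handed in, with the robot touching nothing.
It also fails if it takes over 45 s, if anything falls off the work surface, if the arm or the gripper's body presses on something with over 40 N, if the wrist force passes 120 N, or if a joint passes its speed limit or range.

## Robot

A 6-joint arm with a two-finger parallel gripper is mounted at the origin on the work surface. World frame = base frame: x ahead of the robot, y to its left, z up, the work surface at z = 0. Lengths are in m, angles in rad, forces in N, time in s.
With the tool pointing down it reaches from about 0.35 to 0.775 m from the base axis. Payload 7.3 kg.
Tool frame: the origin (TCP) lies at the very end of the fingers, on their centre line; the grasp point (between the pads) lies robot.pinch_z behind it (robot.pinch_z is the distance from the TCP to the grasp point, in m); y points along the fingers, z is the direction in which the jaws open and shut, and the axes are right-handed (so a half turn about y gives the same grasp; the last joint's range is limited). The gripper opens to 92 mm and grips with 3 to 60 N. Pads are 19 mm wide; open, the fingers measure 130 mm over their backs; the gripper's body (75 mm by 190 mm) begins 47 mm behind the grasp point.
Start: joints at [-1.403, 0.342, 1.524, -0, 1.275, -0.146], TCP at [0.162, -0.499, 0.227] pointing down, gripper open.
Joint ranges: [-2.53, 2.53], [-0.77, 2.02], [0.04, 2.7], [-1, 4.14], [0.28, 2.66], [-3.11, 3.11]. Speed limits (rad/s): [2.57, 2.57, 3.14, 3.14, 3.14, 3.14].

## Interface

Orientations are given as [roll, pitch, yaw] about the fixed x, y, z axes, in that order (R = Rz(yaw) Ry(pitch) Rx(roll)).
In Python, from cell import status, viewer, robot gives the robot as it stands. The module is installed in compiled form; this text tells all that it offers.
- The arm moves only by the shell command python3 -m pendant 'ROWS' [FORCE]. ROWS is JSON, a list that holds one entry, the list of rows, each a list of 7 numbers: the shift along the tool's x, y, z in cm, then the turn, a rotation vector about the tool's x, y, z in rad, then the finger opening in cm, from 0 to 9.18. A call has 1 to 20 rows; each row is the pose to reach, as a shift and turn from the pose commanded when the call began, along the tool's axes at that moment; what a row does not reach only later rows make up. A row lasts 1/10 s, in which the tool goes at most 50 mm and 8.59 degrees, less where a joint would pass 70% of its speed; a pose out of reach is approached as far as the arm can. A call with a gripper value outside its range is refused whole. The fingers move at their own pace and stop on an object; FORCE is the grip in N (left out, the last holds). Time passes only in rows, so rows that repeat a pose let the fingers close. It gives the time, the measured TCP pose, the force and the opening at its end, in the units of the state.
- status.observe(): the state, without advancing time (a new reading comes with each control period).
- viewer.read_camera(name): name is "scene" or "top" or "wrist"; returns a dict with "image" (400x640x3 uint8, red, green, blue), "range_z" (400x640 float32, m along the optical axis (not along the pixel's ray), 0 where there is no reading), "fx", "fy", "cx", "cy" (pixels), "camera_from_world" (4x4, takes a point from world to camera coordinates). Camera axes: x right, y up, looking along -z (the intrinsics and any distortion apply to the point x, -y, -z); pixel columns grow to the right and rows downward; lengths in m; the calibration is good to about 2 mm. The wrist camera is an equidistant fisheye: a pixel r from the principal point sees the ray r / f radians off the axis. A picture is of the moment at which its call begins.
- robot.hand_in(): hands the job in, once; it reports no verdict.
The state is a dict: "time": time; "qpos": joint angles; "qvel": joint speeds; "joint_efforts": joint torques, N m; "tool_pos": TCP position; "tool_rot": TCP orientation; "contact_force": force on the tool from outside, world axes, zero at the start; "torque": the same for the moment, N m; "opening": finger opening in m.
Only numpy, scipy, OpenCV 4.12 (cv2) and the standard library are available. Lean on these libraries where they do the work, as an engineer would, in place of code of your own. Each camera call takes 0.05 s, during which the arm holds its last target. There are 200 camera calls.

## Working session

There is one attempt and no reset: what is moved stays moved. The work goes in short steps, Python scripts to look and compute and a shell command to move; the robot and the scene stay as the last step left them, time stands still between calls to the robot, and variables do not carry over. Pictures are saved under pics/ and viewed, about 8 in all and at most 12, crops included, and the job is handed in when it is done.

```bash
mkdir -p pics; python3 - <<'E'
from cell import status, viewer, robot
import cv2,numpy as np
s=status.observe()
print({k:np.round(v,3).tolist() for k,v in s.items()},robot.pinch_z)
for n in("top","scene"):
    c=viewer.read_camera(n); cv2.imwrite(f"pics/{n}0.png",c["image"][:,:,::-1])
    print(n,c["fx"],c["fy"],c["cx"],c["cy"],np.round(c["camera_from_world"],4).tolist(),[k for k in c])
    np.savez(f"{n}0.npz",**{k:v for k,v in c.items()})
E
```

```text
{'time': 0.0, 'qpos': [-1.403, 0.343, 1.525, 0.0, 1.275, -0.146], 'qvel': [-0.0, -0.002, 0.001, -0.0, -0.001, -0.001], 'joint_efforts': [-0.002, -43.125, -24.422, 0.072, 0.056, -0.0], 'tool_pos': [0.162, -0.499, 0.226], 'tool_rot': [-1.572, 0.0, -2.828], 'contact_force': [-0.691, -0.739, 0.543], 'torque': [-0.002, 0.006, -0.023], 'opening': 0.092} 0.0188
top 520.3284069488208 520.3284069488208 315.22421430872254 189.86708620145555 [[0.0253, -0.9997, -0.0008, 0.0822], [0.9801, 0.0247, 0.1972, -0.5565], [-0.1971, -0.0058, 0.9804, -1.2663], [0.0, 0.0, 0.0, 1.0]] ['image', 'range_z', 'fx', 'fy', 'cx', 'cy', 'camera_from_world']
scene 436.2264661354928 436.2264661354928 321.6886166016776 199.97386901679357 [[-0.8038, 0.5948, 0.0133, 0.4113], [-0.3447, -0.4838, 0.8044, 0.1468], [0.4849, 0.642, 0.5939, -1.5915], [0.0, 0.0, 0.0, 1.0]] ['image', 'range_z', 'fx', 'fy', 'cx', 'cy', 'camera_from_world']
```

View pics/top0.png

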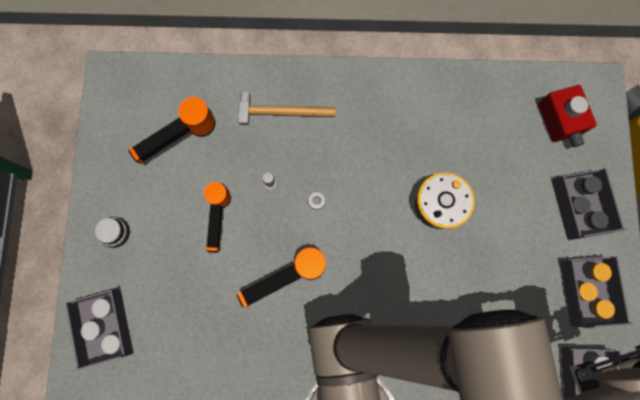

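View pics/scene0.png

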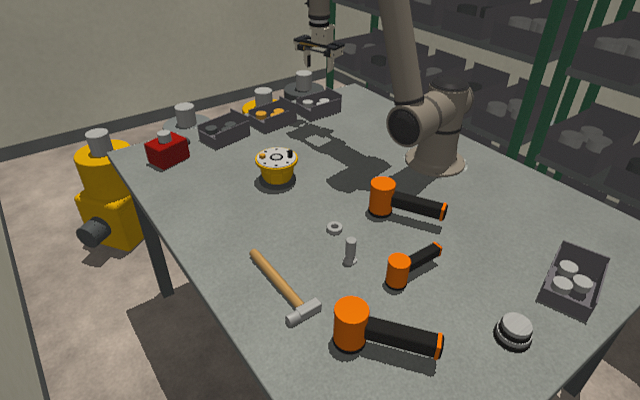

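The top view shows the smallest mallet with its head at (215,193) and its handle end at (213,250). The pump is at (446,200), with the black dowel near (438,213) and the brass plunger near (457,184).

```bash
cat > h.py <<'E'
import numpy as np,cv2
def ray(c,u,v,z):
    M=np.array(c["camera_from_world"]);R,t=M[:3,:3],M[:3,3]
    d=R.T@np.array([(u-c["cx"])/c["fx"],-(v-c["cy"])/c["fy"],-1.]);o=-R.T@t
    return o+d*(z-o[2])/d[2]
def pts(c):
    "world point of every pixel from the range picture (pinhole cameras)"
    M=np.array(c["camera_from_world"]);R,t=M[:3,:3],M[:3,3]
    v,u=np.mgrid[:400,:640];r=c["range_z"]
    p=np.stack([(u-c["cx"])/c["fx"]*r,-(v-c["cy"])/c["fy"]*r,-r],-1)
    return (p-t)@R
E
python3 - <<'E'
from h import *
c=np.load("top0.npz");P=pts(c);im=c["image"].astype(int);hsv=cv2.cvtColor(c["image"],cv2.COLOR_RGB2HSV)
v,u=np.mgrid[:400,:640]
org=(im[...,0]>180)&(im[...,1]<140)&(im[...,2]<70)
def show(n,m):
    p=P[m&(c["range_z"]>0)];print(n,m.sum(),u[m].mean().round(1),v[m].mean().round(1),np.round(np.median(p,0),4),np.round(p.min(0),3),np.round(p.max(0),3))
for n,(a,b,x,y) in dict(small=(195,235,170,225),s_end=(200,225,235,260),mid=(285,335,235,290),big=(170,220,85,140)).items():
    show(n,org&(u>a)&(u<b)&(v>x)&(v<y)); show(n+"_top",org&(u>a)&(u<b)&(v>x)&(v<y)&(P[...,2]>.07))
box=(u>410)&(u<480)&(v>165)&(v<235)
show("face",box&(P[...,2]>.085))
show("dowel",box&(P[...,2]>.1)&(im.sum(-1)<200)); show("dark",box&(im.sum(-1)<150)&(P[...,2]>.08)&(np.hypot(u-446,v-200)>10))
show("plunger",box&(P[...,2]>.08)&(im[...,0]>150)&(im[...,2]<100)&(np.hypot(u-446,v-200)<22))
ht=(u>200)&(u<226)&(v>205)&(v<248)&(im.sum(-1)<130)&(P[...,2]>.045)
show("handle",ht)
m=org&(u>195)&(u<235)&(v>170)&(v<225)&(P[...,2]>.07)
print(cv2.fitEllipse(max(cv2.findContours(m.astype('u1'),0,1)[0],key=len)))
p=P[ht];x=p[:,:2]-p[:,:2].mean(0);w=np.linalg.svd(x,full_matrices=False)[2][0];print("hdir",w,p[:,:2].mean(0))
I=cv2.resize(c["image"][150:260,180:490],None,fx=2.5,fy=2.5,interpolation=2);cv2.imwrite("pics/c1.png",I[:,:,::-1])
E
```

```text
small 372 214.7 192.8 [0.5357 0.3462 0.0792] [ 0.51   0.32  -0.003] [0.561 0.391 0.087]
small_top 368 214.8 192.7 [0.5357 0.3458 0.0792] [0.51 0.32 0.07] [0.561 0.373 0.087]
s_end 27 211.4 248.8 [0.3979 0.3485 0.0599] [0.395 0.338 0.054] [0.4   0.364 0.064]<stdin>:6: RuntimeWarning: Mean of empty slice.
  ret = ret.dtype.type(ret / rcount)
  return _methods._mean(a, axis=axis, dtype=dtype,
  ret = um.true_divide(
Traceback (most recent call last):
ValueError: zero-size array to reduction operation minimum which has no identity
```

```bash
python3 - <<'E'
from h import *
c=np.load("top0.npz");P=pts(c);im=c["image"].astype(int)
v,u=np.mgrid[:400,:640]
def show(n,m):
    m=m&(c["range_z"]>0);p=P[m]
    if len(p)==0: print(n,0);return
    print(n,m.sum(),u[m].mean().round(1),v[m].mean().round(1),np.round(np.median(p,0),4),np.round(p.min(0),3),np.round(p.max(0),3))
    return m
org=(im[...,0]>180)&(im[...,1]<140)&(im[...,2]<70)
show("mid",org&(u>285)&(u<335)&(v>235)&(v<290)&(P[...,2]>.08))
box=(u>410)&(u<480)&(v>165)&(v<235)
f=show("face",box&(P[...,2]>.083)&(P[...,2]<.12))
e=cv2.fitEllipse(max(cv2.findContours(f.astype('u1'),0,1)[0],key=len));print(e,ray(c,*e[0],.09))
R=np.hypot(u-446,v-200)
d=show("dark",box&(im.sum(-1)<180)&(R>10)&(R<22)&(u<446)&(v>200))
if d is not None: print("dowel ray",ray(c,u[d].mean(),v[d].mean(),.113))
show("hi",box&(P[...,2]>.1))
q=show("plunger",box&(im[...,0]>140)&(im[...,2]<90)&(R<22)&(u>448)&(v<195))
if q is not None: print("pl ray",ray(c,u[q].mean(),v[q].mean(),.102))
ht=show("handle",(u>200)&(u<226)&(v>208)&(v<246)&(im.sum(-1)<150)&(P[...,2]>.045))
m=org&(u>195)&(u<235)&(v>170)&(v<225)&(P[...,2]>.07)
e=cv2.fitEllipse(max(cv2.findContours(m.astype('u1'),0,1)[0],key=len));print(e,ray(c,*e[0],.08))
p=P[ht];x=p[:,:2]-p[:,:2].mean(0);print("hdir",np.linalg.svd(x,full_matrices=False)[2][0],p[:,:2].mean(0))
I=cv2.resize(c["image"][150:260,390:500],None,fx=5,fy=5,interpolation=2);cv2.imwrite("pics/c1.png",I[:,:,::-1])
E
```

```text
mid 444 308.6 258.9 [0.379  0.109  0.1058] [0.332 0.07  0.08 ] [0.403 0.14  0.115]
face 2448 445.8 199.7 [ 0.5311 -0.226   0.0897] [ 0.463 -0.297  0.083] [ 0.601 -0.157  0.12 ]
((445.8199768066406, 199.6053009033203), (53.88585662841797, 56.46845626831055), 123.40113067626953) [ 0.53094506 -0.22614516  0.09      ]
dark 25 437.1 213.7 [ 0.4924 -0.1992  0.1095] [ 0.488 -0.206  0.096] [ 0.497 -0.195  0.12 ]
dowel ray [ 0.491663   -0.19857002  0.113     ]
hi 74 446.9 198.9 [ 0.5007 -0.2078  0.1052] [ 0.487 -0.259  0.1  ] [ 0.579 -0.195  0.12 ]
plunger 39 455.9 184.0 [ 0.5682 -0.2492  0.1011] [ 0.561 -0.256  0.096] [ 0.577 -0.242  0.106]
pl ray [ 0.56819567 -0.24874257  0.102     ]
handle 421 214.2 227.0 [0.4528 0.3461 0.0586] [0.407 0.333 0.045] [0.5   0.362 0.067]
((214.77479553222656, 192.75213623046875), (20.30241584777832, 21.257661819458008), 68.70162200927734) [0.53569985 0.34587094 0.08      ]
hdir [-0.99936857  0.03553123] [0.45278089 0.3460977 ]
```

View pics/c1.png

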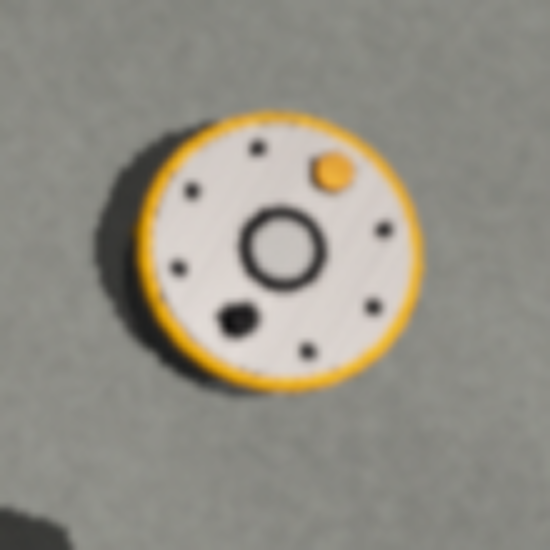

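The crop shows the dowel at about (238,320) and the plunger at (333,172). That agrees with a dowel position of about (0.493,-0.201). I'll go above the handle, passing a waypoint.

```bash
cat > to.py <<'E'
import sys,numpy as np
from scipy.spatial.transform import Rotation as Ro
from cell import status
def rel(p,yaw,s=None):
    s=s or status.observe();R=Ro.from_euler('xyz',s["tool_rot"])
    T=Ro.from_euler('xyz',[-np.pi/2,0,yaw])
    return np.round(R.inv().apply(np.array(p)-s["tool_pos"])*100,2),np.round((R.inv()*T).as_rotvec(),3)
if __name__=="__main__":
    a=[float(x) for x in sys.argv[1:]]
    for i in range(0,len(a),4): print(*rel(a[i:i+3],a[i+3]))
E
python3 to.py .45 -.1 .226 -2.95  .486 .348 .20 -3.177 .486 .348 .026 -3.177
```

```text
[-39.71   0.06 -29.06] [ 0.001  0.122 -0.   ]
[-56.96   2.72 -70.56] [0.001 0.349 0.   ]
[-56.96  20.12 -70.53] [0.001 0.349 0.   ]
```

```bash
python3 -m pendant '[[[-39.7,0,-29.1,0,0.12,0,9.1],[-39.7,0,-29.1,0,0.12,0,9.1],[-39.7,0,-29.1,0,0.12,0,9.1],[-39.7,0,-29.1,0,0.12,0,9.1],[-39.7,0,-29.1,0,0.12,0,9.1],[-39.7,0,-29.1,0,0.12,0,9.1],[-39.7,0,-29.1,0,0.12,0,9.1],[-39.7,0,-29.1,0,0.12,0,9.1],[-39.7,0,-29.1,0,0.12,0,9.1],[-39.7,0,-29.1,0,0.12,0,9.1],[-57,2.7,-70.6,0,0.35,0,9.1],[-57,2.7,-70.6,0,0.35,0,9.1],[-57,2.7,-70.6,0,0.35,0,9.1],[-57,2.7,-70.6,0,0.35,0,9.1],[-57,2.7,-70.6,0,0.35,0,9.1],[-57,2.7,-70.6,0,0.35,0,9.1],[-57,2.7,-70.6,0,0.35,0,9.1],[-57,2.7,-70.6,0,0.35,0,9.1],[-57,2.7,-70.6,0,0.35,0,9.1],[-57,2.7,-70.6,0,0.35,0,9.1]]]' 50
python3 to.py .486 .348 .20 -3.177 .486 .348 .026 -3.177
python3 - <<'E'
from cell import viewer;import cv2
c=viewer.read_camera("wrist");cv2.imwrite("pics/w1.png",c["image"][:,:,::-1])
E
```

```text
time: 2.1
tool_pos: [0.4853, 0.3528, 0.1982]
tool_rot: [-1.572, -0.001, 3.11]
contact_force: [0.2, -0.3, -0.4]
opening: 0.0907
[-0.09 -0.18  0.48] [0.001 0.004 0.001]
[-0.11 17.22  0.49] [0.001 0.004 0.001]
```

View pics/w1.png

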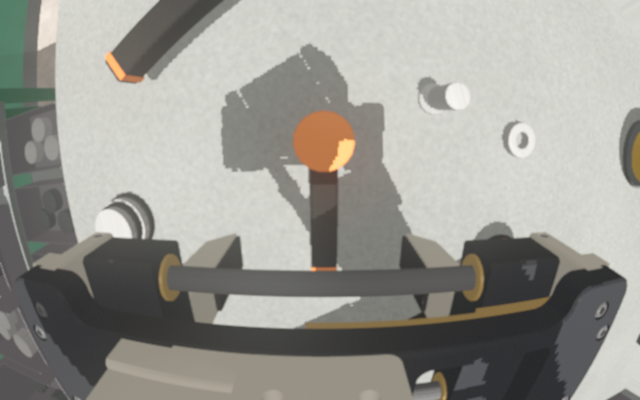

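The wrist view shows the small mallet's handle at about (323,220), centred between the fingers, with nothing in the way of the descent. I'll descend and grip.

```bash
python3 -m pendant '[[[0,10,0.4,0,0,0,9.1],[0,10,0.4,0,0,0,9.1],[0,14,0.4,0,0,0,9.1],[0,17.2,0.4,0,0,0,9.1],[0,17.2,0.4,0,0,0,9.1],[0,17.2,0.4,0,0,0,9.1],[0,17.2,0.4,0,0,0,9.1],[0,17.2,0.4,0,0,0,9.1]]]' 55
python3 to.py .486 .348 .026 -3.177
```

```text
time: 2.95
tool_pos: [0.4875, 0.3445, 0.0299]
tool_rot: [-1.573, 0.003, 3.105]
contact_force: [0.6, 0.5, -0.3]
opening: 0.0907
[ 0.16  0.39 -0.34] [ 0.002 -0.001 -0.003]
```

```bash
python3 -m pendant '[[[0.1,0.3,-0.3,0,0,0,9.1],[0.1,0.3,-0.3,0,0,0,9.1],[0.1,0.3,-0.3,0,0,0,2],[0.1,0.3,-0.3,0,0,0,2],[0.1,0.3,-0.3,0,0,0,2],[0.1,0.3,-0.3,0,0,0,2],[0.1,0.3,-0.3,0,0,0,2],[0.1,0.3,-0.3,0,0,0,2],[0.1,0.3,-0.3,0,0,0,2],[0.1,0.3,-0.3,0,0,0,2],[0.1,0.3,-0.3,0,0,0,2],[0.1,0.3,-0.3,0,0,0,2]]]' 55
```

```text
time: 4.15
tool_pos: [0.4852, 0.3472, 0.0247]
tool_rot: [-1.571, -0.0, 3.105]
contact_force: [-0.7, 0.8, 0.1]
opening: 0.028
```

```bash
python3 to.py .485 .347 .20 3.105 .442 -.199 .20 3.105; python3 -m pendant '[[[0,6,0,0,0,0,2],[0,0,0,0,0,0,2]]]' 55 >/dev/null & sleep 0; kill %1 2>/dev/null; echo
```

```text
[  0.02 -17.53   0.02] [0. 0. 0.]
[  2.34 -17.53  54.74] [0. 0. 0.]
```

I left a stray pendant command in that call, and it would have pushed downward. I tried to kill it, so I'll check whether it ran.

```bash
python3 -c "
from cell import status;s=status.observe();print(s['time'],s['tool_pos'],s['contact_force'],s['opening'])"
```

```text
4.15 [0.48519798 0.34722009 0.02465363] [-0.74297203  0.75661481  0.05851519] 0.028029420838415108
```

The clock still reads 4.15 s, so the command never ran and nothing moved. Next I'll lift and carry.

```bash
python3 -m pendant '[[[0,-3,0,0,0,0,2],[0,-8,0,0,0,0,2],[0,-13,0,0,0,0,2],[0,-17.5,0,0,0,0,2],[0,-17.5,0,0,0,0,2],[0.2,-17.5,4,0,0,0,2],[0.4,-17.5,9,0,0,0,2],[0.6,-17.5,14,0,0,0,2],[0.8,-17.5,19,0,0,0,2],[1,-17.5,24,0,0,0,2],[1.2,-17.5,29,0,0,0,2],[1.5,-17.5,34,0,0,0,2],[1.7,-17.5,39,0,0,0,2],[1.9,-17.5,44,0,0,0,2],[2.1,-17.5,49,0,0,0,2],[2.3,-17.5,53,0,0,0,2],[2.3,-17.5,54.7,0,0,0,2],[2.3,-17.5,54.7,0,0,0,2],[2.3,-17.5,54.7,0,0,0,2],[2.3,-17.5,54.7,0,0,0,2]]]' 55
python3 to.py .442 -.199 .2 3.105
python3 - <<'E'
from cell import viewer;import cv2,numpy as np
for n in("scene","top"):
    c=viewer.read_camera(n);np.savez(n+"1.npz",**c)
    I=c["image"][100:240,200:420] if n=="scene" else c["image"][140:280,380:530]
    cv2.imwrite(f"pics/{n}1.png",cv2.resize(I,None,fx=3.5,fy=3.5,interpolation=2)[:,:,::-1])
a=cv2.imread("pics/scene1.png")
E
```

```text
time: 6.15
tool_pos: [0.4421, -0.1974, 0.199]
tool_rot: [-1.572, -0.002, 3.106]
contact_force: [-0.0, 0.6, -4.7]
opening: 0.0277
[ 0.   -0.1   0.16] [0.001 0.001 0.002]
```

View pics/scene1.png

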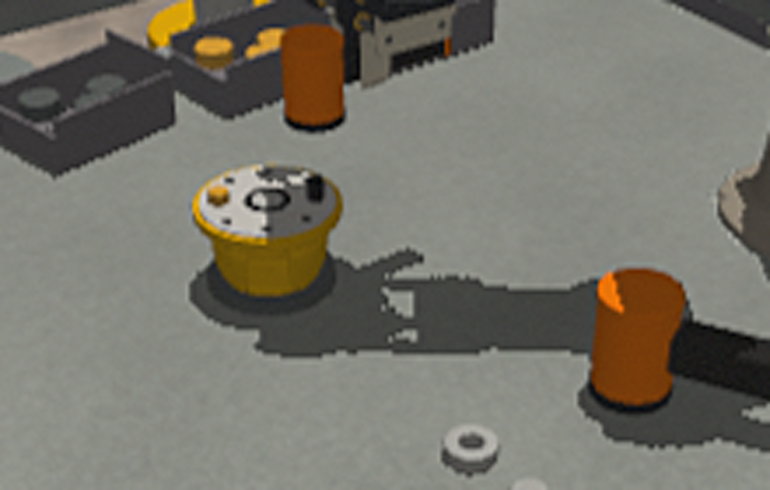

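The mallet hangs level in the grip, with its head at about (313,80) in the crop, directly above the dowel at (315,187). One numeric check before the blow.

```bash
python3 - <<'E'
from h import *
v,u=np.mgrid[:400,:640]
c=np.load("top1.npz");im=c["image"].astype(int);P=pts(c)
m=(im[...,0]>1.8*im[...,1])&(im[...,0]>80)&(u>380)&(u<530)&(v>140)&(v<290)&(P[...,2]>.22)
p=P[m];print("head top",m.sum(),np.median(p,0),ray(c,u[m].mean(),v[m].mean(),.254))
s=np.load("scene1.npz");im=s["image"].astype(int)
m=(im.sum(-1)<110)&(u>284)&(u<296)&(v>147)&(v<160)
print("dowel scene",m.sum(),u[m].mean(),v[m].min(),v[m].max(),pts(s)[m].max(0),np.median(pts(s)[m],0), ray(s,u[m].mean(),v[m].min()+2,.113))
A=np.linalg.lstsq(np.c_[p[:,:2]-p[:,:2].mean(0),np.ones(len(p))],p[:,2],rcond=None)[0];print("tilt",A)
E
```

```text
head top 88 [ 0.50636557 -0.18196037  0.25301648] [ 0.50531756 -0.1817725   0.254     ]
dowel scene 25 289.52 150 156 [ 0.50524576 -0.19011576  0.11274084] [ 0.49898051 -0.19423744  0.10184412] [ 0.50430528 -0.18605743  0.113     ]
tilt [ 0.26291977 -0.36937595  0.2500791 ]
```

```bash
python3 -m pendant '[[[0,1,0.1,0,0,0,2],[0,3.2,0.1,0,0,0,2],[0,5.6,0.1,0,0,0,2],[0,8.1,0.1,0,0,0,2],[0,6,0.1,0,0,0,2],[0,3,0.1,0,0,0,2],[0,0,0.1,0,0,0,2],[0,0,0.1,0,0,0,2],[0,0,0.1,0,0,0,2],[0,0,0.1,0,0,0,2]]]' 58
python3 - <<'E'
from cell import viewer;from h import *
c=viewer.read_camera("scene");np.savez("scene2.npz",**c)
cv2.imwrite("pics/scene2.png",cv2.resize(c["image"][110:190,230:330],None,fx=7,fy=7,interpolation=2)[:,:,::-1])
v,u=np.mgrid[:400,:640];P=pts(c);im=c["image"].astype(int)
m=(im.sum(-1)<110)&(u>284)&(u<296)&(v>145)&(v<162);print(m.sum(),v[m].min(),v[m].max(),P[m].max(0) if m.any() else 0)
E
```

```text
time: 7.25
tool_pos: [0.4416, -0.1989, 0.1979]
tool_rot: [-1.572, -0.003, 3.106]
contact_force: [-0.1, 0.9, -4.5]
opening: 0.0275
9 155 157 [ 0.50315245 -0.1889856   0.09796358]
```

View pics/scene2.png

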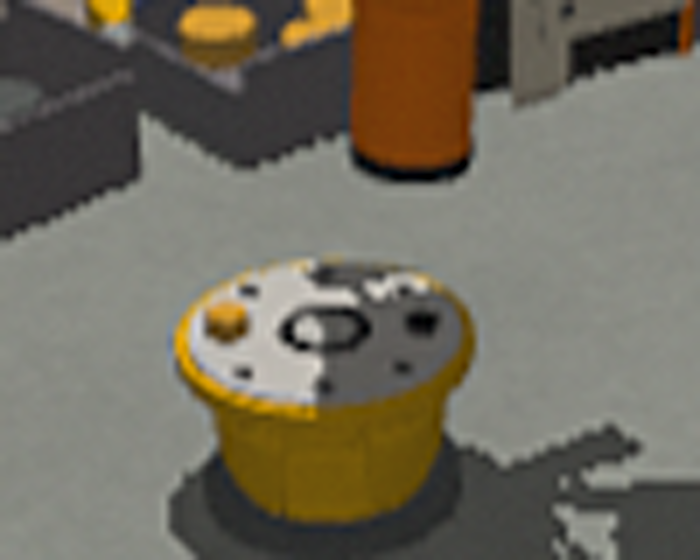

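The dowel now stands only slightly proud, at about (422,322) in the crop, and the plunger at (227,322) looks untouched. At this resolution I can't tell whether the dowel is the last 1–3 mm from home. I'll strike a second time and end that call at the bottom, so I can read height and force.

```bash
python3 -m pendant '[[[0,1,0,0,0,0,2],[0,3.2,0,0,0,0,2],[0,5.8,0,0,0,0,2],[0,8.2,0,0,0,0,2],[0,8.2,0,0,0,0,2]]]' 58
python3 -c "
from cell import status;s=status.observe();print(s['time'],s['tool_pos'],s['tool_rot'],s['contact_force'],s['torque'],s['opening'])"
```

```text
time: 7.8
tool_pos: [0.4407, -0.1989, 0.1144]
tool_rot: [-1.573, -0.005, 3.105]
contact_force: [-0.5, -0.6, -4.6]
opening: 0.0274
7.8 [ 0.44068876 -0.19893378  0.1143952 ] [-1.57323004 -0.00493928  3.105166  ] [-0.45387281 -0.56998862 -4.5681616 ] [0.02942759 0.19280853 0.03773952] 0.027396949291128105
```

The tool is 6 mm below the expected home contact height, but only the mallet's weight shows as force. The mallet may have shifted in the grip, so I'll look.

```bash
python3 - <<'E'
from cell import viewer,status;from h import *
c=viewer.read_camera("scene");np.savez("scene3.npz",**c)
cv2.imwrite("pics/scene3.png",cv2.resize(c["image"][105:185,230:345],None,fx=6.5,fy=6.5,interpolation=2)[:,:,::-1])
s=status.observe();print(s["tool_pos"],s["contact_force"],s["time"])
E
```

```text
[ 0.44138043 -0.19912511  0.11559251] [ 0.37836616  0.1644933  -3.565762  ] 7.85
```

View pics/scene3.png

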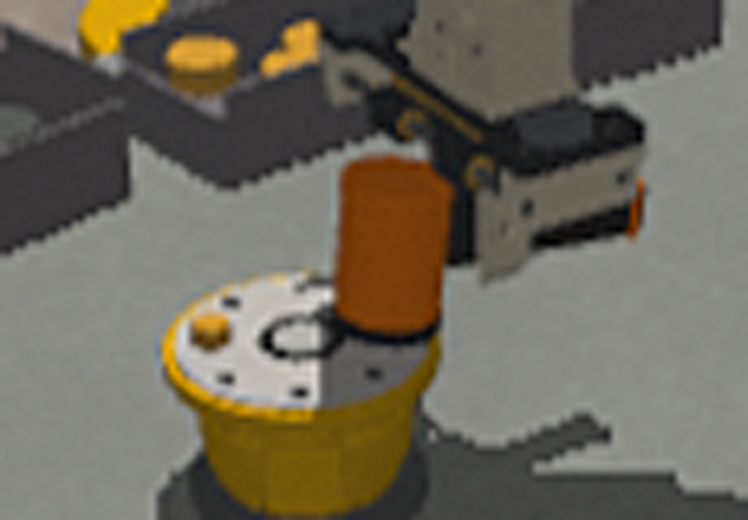

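The mallet has pivoted a few degrees in the grip, head-up, which is consistent with its hitting the stop. Its face is over the dowel, clear of the plunger at (210,330). I'll raise and back off, then read the dowel height and mallet tilt.

```bash
python3 -m pendant '[[[0,-3,0,0,0,0,2],[0,-7,0,0,0,0,2],[2,-8.3,0,0,0,0,2],[5,-8.3,0,0,0,0,2],[8,-8.3,0,0,0,0,2],[8,-8.3,0,0,0,0,2],[8,-8.3,0,0,0,0,2],[8,-8.3,0,0,0,0,2],[8,-8.3,0,0,0,0,2]]]' 58
python3 - <<'E'
from cell import viewer,status;from h import *
v,u=np.mgrid[:400,:640]
c=viewer.read_camera("wrist");np.savez("wr4.npz",**c)
t=viewer.read_camera("top");np.savez("top4.npz",**t)
s=viewer.read_camera("scene");np.savez("scene4.npz",**s)
# wrist: equidistant fisheye
def wpts(c):
    a=u-c["cx"];b=v-c["cy"];r=np.hypot(a,b)/c["fx"];k=np.tan(r)/np.maximum(r,1e-9)/c["fx"];z=c["range_z"]
    M=np.array(c["camera_from_world"]);return (np.stack([a*k*z,-b*k*z,-z],-1)-M[:3,3])@M[:3,:3]
W=wpts(c)
for n,P in(("wrist",W),("top",pts(t)),("scene",pts(s))):
    d=np.hypot(P[...,0]-.493,P[...,1]+.201);f=np.hypot(P[...,0]-.531,P[...,1]+.226);q=np.hypot(P[...,0]-.569,P[...,1]+.25)
    ok=(P[...,2]>.07)&(P[...,2]<.13)
    face=ok&(f<.06)&(d>.015)&(q>.018)
    print(n,"face",np.median(P[face][:,2]),"dowel n",(ok&(d<.006)).sum(),np.round(np.sort(P[ok&(d<.006)][:,2])[-12:],4),"pl",np.round(np.sort(P[ok&(q<.008)][:,2])[-8:],4))
im=s["image"].astype(int);P=pts(s)
m=(im[...,0]>1.8*im[...,1])&(im[...,0]>60)&(P[...,2]>.14)&(P[...,0]<.5)&(np.hypot(P[...,0]-.41,P[...,1]+.2)<.05)
m=m.astype('u1');ct=max(cv2.findContours(m,0,1)[0],key=len);x,y,w,h=cv2.boundingRect(ct);print("head box",x,y,w,h)
I=np.vstack([cv2.resize(s["image"][y-15:y+65,x-50:x+70],(640,427//1)),]) if 0 else None
a=cv2.resize(c["image"][60:260,220:420],(400,400));y=max(y,15);b=cv2.resize(s["image"][y-15:y+65,x-30:x+50],(400,400))
cv2.imwrite("pics/m4.png",np.hstack([a,b])[:,:,::-1])
E
```

```text
time: 8.75
tool_pos: [0.3632, -0.1969, 0.2006]
tool_rot: [-1.571, 0.0, 3.106]
contact_force: [-1.2, -1.0, -3.8]
opening: 0.0274
wrist face 0.08994936652548277 dowel n 160 [0.0967 0.0968 0.0968 0.0968 0.0969 0.097  0.0971 0.0971 0.0972 0.0973
 0.0974 0.0976] pl []
top face 0.08994019615510623 dowel n 21 [0.0955 0.0959 0.0963 0.0967 0.0968 0.0971 0.0973 0.098  0.0982 0.0993
 0.0994 0.0999] pl [0.1029 0.1036 0.1036 0.1044 0.1046 0.1049 0.1055 0.1061]
scene face 0.08885686088393535 dowel n 6 [0.0895 0.0912 0.092  0.0934 0.0935 0.0959] pl [0.0855 0.0997 0.1002 0.1003 0.1006 0.1011 0.1028]
head box 302 98 18 28
```

View pics/m4.png

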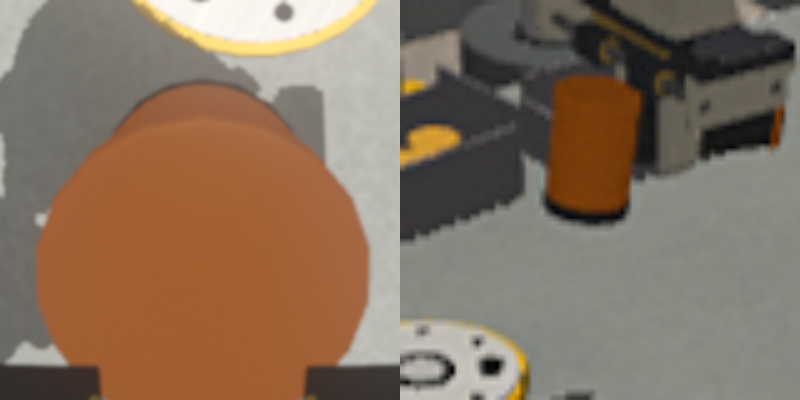

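The left half shows the head top filling the wrist view. The right half shows the head with its top leaning slightly toward the handle. I'll quantify both the tilt and the dowel height from the wrist range data.

```bash
cat >> h.py <<'E'
def wpts(c):
    v,u=np.mgrid[:400,:640];a=u-c["cx"];b=v-c["cy"];r=np.hypot(a,b)/c["fx"];k=np.tan(r)/np.maximum(r,1e-9)/c["fx"];z=c["range_z"]
    M=np.array(c["camera_from_world"]);return (np.stack([a*k*z,-b*k*z,-z],-1)-M[:3,3])@M[:3,:3]
def plane(p):
    o=p.mean(0);A=np.linalg.lstsq(np.c_[p[:,:2]-o[:2],np.ones(len(p))],p[:,2],rcond=None)[0]
    k=np.abs(p[:,2]-A[2]-(p[:,:2]-o[:2])@A[:2])<.003
    q=p[k];o=q.mean(0);A=np.linalg.lstsq(np.c_[q[:,:2]-o[:2],np.ones(len(q))],q[:,2],rcond=None)[0]
    return A,o,len(q)
E
python3 - <<'E'
from h import *
c=np.load("wr4.npz");W=wpts(c);im=c["image"].astype(int);v,u=np.mgrid[:400,:640]
m=(im[...,0]>1.6*im[...,1])&(v>130)&(v<235)&(u>240)&(u<400)&(W[...,2]>.235)
print("head top plane",plane(W[m]),"extent",W[m].min(0),W[m].max(0))
for r in(.004,.006):
    d=np.hypot(W[...,0]-.493,W[...,1]+.201)<r;z=W[...,2][d];print(np.percentile(z,[5,25,50,75,95]))
b=(W[...,2]>.093)&(W[...,2]<.1)&(np.hypot(W[...,0]-.493,W[...,1]+.201)<.02);print("dowel c",W[b].mean(0),b.sum())
E
```

```text
head top plane (array([ 0.12777529, -0.00668733,  0.26439363]), array([ 0.41610891, -0.19774114,  0.26439363]), 14546) extent [ 0.39837419 -0.22427754  0.26066622] [ 0.43794775 -0.17163623  0.35838803]
[0.09454139 0.0952557  0.09569801 0.09614501 0.0968409 ]
[0.09430685 0.09528641 0.09577299 0.09612034 0.09681389]
dowel c [ 0.49433068 -0.20014672  0.09557154] 256
```

The dowel top is at 95.7 mm (home is 96) and the pump face at 90.0 mm, so the dowel is home. The mallet has pitched 0.128 rad head-up in the grip. I'll carry it back, turning the tool about -0.127 rad about its z to level it.

```bash
python3 to.py .483 .347 .16 3.106; python3 -m pendant '[[[-0.5,0,-3,0,0,-0.03,2],[-1,0,-7,0,0,-0.06,2],[-2,0,-12,0,0,-0.09,2],[-3,0,-17,0,0,-0.127,2],[-4,0,-22,0,0,-0.127,2],[-5,0,-27,0,0,-0.127,2],[-6,0,-32,0,0,-0.127,2],[-7,0,-37,0,0,-0.127,2],[-8,0,-42,0,0,-0.127,2],[-9,0,-47,0,0,-0.127,2],[-10,0,-51,0,0,-0.127,2],[-10,0,-54,0,0,-0.127,2],[-10,0,-54,0,0,-0.127,2],[-10,0,-54,0,0,-0.127,2],[-10,0,-54,0,0,-0.127,2],[-10,0,-54,0,0,-0.127,2]]]' 58
python3 - <<'E'
from cell import viewer,status;from h import *
s=status.observe();print(s["tool_pos"],s["tool_rot"],s["contact_force"])
from scipy.spatial.transform import Rotation as Ro
R=Ro.from_euler('xyz',s["tool_rot"])
print("shift to place",R.inv().apply(np.array([.483,.347,.030])-s["tool_pos"])*100)
c=viewer.read_camera("wrist");W=wpts(c);im=c["image"].astype(int);v,u=np.mgrid[:400,:640]
m=(im[...,0]>1.6*im[...,1])&(v>125)&(v<235)&(u>240)&(u<400)&(W[...,2]>.235)
A=plane(W[m]);print(A, "height over tcp",A[1]-s["tool_pos"])
g=(W[...,2]<.02)&(W[...,2]>-.02)&(v<200);print("bench",plane(W[g]))
E
```

```text
[-10.06   4.06 -54.77] [ 0. -0.  0.]
time: 10.5
tool_pos: [0.4822, 0.3382, 0.2008]
tool_rot: [-1.57, -0.127, 3.104]
contact_force: [-0.3, 0.1, -3.8]
opening: 0.0275
[0.48221163 0.33821681 0.20077671] [-1.57049655 -0.12699685  3.10398937] [-0.32518562  0.06064575 -3.81733447]
shift to place [-2.2083778  16.93407882 -0.88573787]
(array([ 0.0052321 , -0.00169848,  0.25736554]), array([0.5416084 , 0.33407324, 0.25736554]), 10253) height over tcp [ 0.05939677 -0.00414357  0.05658883]
bench (array([ 0.00074791,  0.0004385 , -0.00027423]), array([ 5.72880453e-01,  2.91534752e-01, -2.74226959e-04]), 98019)
```

The mallet is level to 0.3° and its face is 23.4 mm below the TCP height. I'll descend to about 4 mm above the bench.

```bash
python3 -m pendant '[[[-0.5,4,-0.5,0,0,0,2],[-1.1,8.5,-0.9,0,0,0,2],[-1.6,12.5,-0.9,0,0,0,2],[-2,15.5,-0.9,0,0,0,2],[-2.2,16.8,-0.9,0,0,0,2],[-2.25,17.1,-0.9,0,0,0,2],[-2.25,17.1,-0.9,0,0,0,2],[-2.25,17.1,-0.9,0,0,0,2],[-2.25,17.1,-0.9,0,0,0,2]]]' 58
python3 -m pendant '[[[-0.01,0.1,0,0,0,0,2],[-0.03,0.2,0,0,0,0,2],[-0.03,0.25,0,0,0,0,2],[-0.03,0.25,0,0,0,0,2],[-0.03,0.25,0,0,0,0,2]]]' 58
```

```text
time: 11.45
tool_pos: [0.484, 0.3487, 0.03]
tool_rot: [-1.572, -0.124, 3.105]
contact_force: [-0.2, 0.0, -5.1]
opening: 0.0277
time: 11.95
tool_pos: [0.4829, 0.3482, 0.0256]
tool_rot: [-1.571, -0.127, 3.105]
contact_force: [0.3, 0.3, -4.7]
opening: 0.0276
```

```bash
python3 -m pendant '[[[-0.01,0.07,0,0,0,0,2],[-0.02,0.15,0,0,0,0,2],[-0.02,0.15,0,0,0,0,2],[-0.02,0.15,0,0,0,0,2],[-0.02,0.15,0,0,0,0,2]]]' 58
python3 -c "
from cell import status;s=status.observe();print(s['tool_pos'],s['contact_force'],s['torque'])"
```

```text
time: 12.45
tool_pos: [0.483, 0.3482, 0.0242]
tool_rot: [-1.571, -0.127, 3.105]
contact_force: [0.6, 0.2, -3.6]
opening: 0.0278
[0.48298066 0.34820049 0.02417387] [ 0.55613089  0.19663217 -3.63111962] [-0.01459352  0.02814118  0.02181982]
```

```bash
python3 -m pendant '[[[-0.01,0.08,0,0,0,0,2],[-0.01,0.08,0,0,0,0,2],[-0.01,0.08,0,0,0,0,2],[-0.01,0.08,0,0,0,0,2]]]' 58
python3 -c "
from cell import status;s=status.observe();print(s['tool_pos'],s['contact_force'],s['torque'])"
```

```text
time: 12.85
tool_pos: [0.483, 0.3482, 0.0234]
tool_rot: [-1.571, -0.127, 3.105]
contact_force: [-0.7, 0.0, -4.6]
opening: 0.0276
[0.48297037 0.34817523 0.02335837] [-0.66796104  0.02035505 -4.57539027] [ 0.03838247  0.03496314 -0.0393166 ]
```

```bash
python3 -m pendant '[[[-0.01,0.08,0,0,0,0,2],[-0.01,0.08,0,0,0,0,2],[-0.01,0.08,0,0,0,0,2],[-0.01,0.08,0,0,0,0,2]]]' 58
python3 -m pendant '[[[-0.01,0.08,0,0,0,0,2],[-0.01,0.08,0,0,0,0,2],[-0.01,0.08,0,0,0,0,2],[-0.01,0.08,0,0,0,0,2]]]' 58
```

```text
time: 13.25
tool_pos: [0.483, 0.3482, 0.023]
tool_rot: [-1.571, -0.127, 3.105]
contact_force: [-2.4, -1.6, 1.6]
opening: 0.0277
time: 13.65
tool_pos: [0.483, 0.3483, 0.023]
tool_rot: [-1.571, -0.127, 3.106]
contact_force: [-4.6, -3.3, 9.2]
opening: 0.0278
```

The mallet is on the bench. I'll back off the extra press, open the fingers and retreat.

```bash
python3 -m pendant '[[[0.01,-0.08,0,0,0,0,2],[0.01,-0.1,0,0,0,0,2],[0.01,-0.1,0,0,0,0,3.2],[0.01,-0.1,0,0,0,0,4],[0.01,-0.1,0,0,0,0,9.1],[0.01,-0.1,0,0,0,0,9.1],[0.01,-0.1,0,0,0,0,9.1],[0.01,-0.1,0,0,0,0,9.1],[0.01,-0.1,0,0,0,0,9.1],[0,-3,0,0,0,0,9.1],[0,-7,0,0,0,0,9.1],[0,-12,0,0,0,0,9.1],[0,-17,0,0,0,0,9.1],[0,-17,0,0,0,0,9.1],[0,-17,0,0,0,0,9.1],[0,-17,0,0,0,0,9.1]]]' 58
python3 - <<'E'
from cell import viewer,status;from h import *
c=viewer.read_camera("wrist");W=wpts(c);im=c["image"].astype(int);v,u=np.mgrid[:400,:640]
m=(im[...,0]>1.6*im[...,1])&(W[...,2]>.07)&(W[...,2]<.09)&(np.hypot(W[...,0]-.536,W[...,1]-.346)<.05)
print(plane(W[m]));t=viewer.read_camera("top")
P=pts(t);q=np.hypot(P[...,0]-.569,P[...,1]+.25)<.007;d=np.hypot(P[...,0]-.493,P[...,1]+.201)<.006;print("plunger",np.median(P[q][:,2]),"before",np.median(pts(np.load("top0.npz"))[q][:,2]),"dowel",np.median(P[d][:,2]))
cv2.imwrite("pics/w5.png",c["image"][:,:,::-1]);print(status.observe()["contact_force"])
E
```

```text
time: 15.25
tool_pos: [0.5036, 0.3471, 0.1889]
tool_rot: [-1.569, -0.129, 3.105]
contact_force: [0.3, -0.4, -0.0]
opening: 0.091
(array([-0.02673813,  0.01932072,  0.07959735]), array([0.53671899, 0.33991064, 0.07959735]), 366)
plunger 0.10195797053390133 before 0.10106905840494759 dowel 0.0958564134751976
[-0.39370435  0.22090027 -0.34843847]
```

View pics/w5.png

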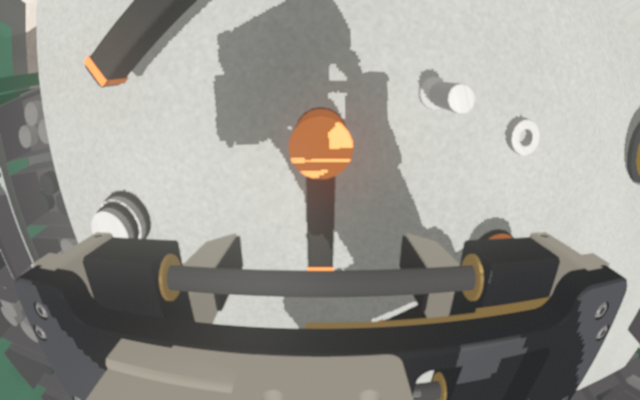

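The mallet stands at (321,145), released, with its head top at 79.6 mm and nothing touching it. The dowel reads 95.9 mm and the plunger 102 mm, unchanged. I'll hand in.

```bash
python3 -c "
from cell import robot;print(robot.hand_in())"
```

```text
the job is handed in; nothing more can be done
None
```

The dowel is fully home, and the small mallet is back on the bench on its striking face, near where it started and released. I handed the job in at about 15.3 s.

I gripped the mallet by its handle and struck the dowel briskly. A second stroke followed because I could not see whether the dowel had reached its stop.

**Last checks:**

| Check | Reading | Expected |
|---|---|---|
| Dowel top | 95.7 mm (wrist camera), 95.9 mm (top camera) | 96 mm when home |
| Plunger top | 102 mm | 102 mm, untouched |
| Mallet head top | 79.6 mm | 80 mm when standing |
| Force on the tool | within noise of zero | zero |

**What did not go cleanly:**
- **Mallet turned in the grip:** it pitched about 7° head-up during the blows. I tilted the tool to level it before setting it down.
- **Final tilt fit:** it showed a slope of 0.02–0.03 rad, but from only 366 pixels, so I gave it little weight. A fuller fit while I still held the mallet gave 0.005 rad.
- **Blow speed and peak forces:** I did not measure either during the strikes. The strokes were commanded at about 0.25 m/s.
- **Stray command:** I once typed a stray downward move and stopped it at once. The clock and pose showed that it never ran.

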